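Start the rotor bolt of the bench centrifuge

ROBOT

A 6-joint arm with a two-finger parallel gripper is mounted at the origin on a cart in front of the work surface, level with it; the furniture and walls round the work are solid. World frame = base frame: x ahead of the robot, y to its left, z up, the work surface at z = 0. Lengths are in m, angles in rad, forces in N, time in s.
With the tool pointing down it reaches from about 0.375 to 0.975 m from the base axis. Payload 3.8 kg.
Tool frame: the origin (TCP) lies at the very end of the fingers, on their centre line; the grasp point (between the pads) lies 19 mm behind it; z points along the fingers, y is the line along which they close (so a half turn about z gives the same grasp; the last joint's range is limited). The gripper opens to 85 mm and grips with 20 to 120 N. Pads are 22 mm wide; open, the fingers measure 114 mm over their backs; the gripper's body (76 mm by 85 mm) begins 54 mm behind the grasp point. The pads swing forward as they close: fully open they stand 13 mm farther back than shut.
Start: joints at [1.103, 0.264, 1.604, -0, 1.274, -0.037], TCP at [0.282, 0.613, 0.231] pointing down, gripper open.
Joint ranges: [-2.63, 2.63], [-0.94, 2.18], [0.31, 2.57], [-1.31, 4.45], [0, 2.66], [-2.55, 2.55]. Speed limits (rad/s): [2.57, 2.57, 3.14, 3.14, 3.14, 3.14].

INTERFACE

Orientations are given as a rotation vector (axis times angle).
In Python, from workcell import monitor, viewer, job gives the robot as it stands. The module is installed in compiled form; this text tells all that it offers.
- The arm moves only by the tool step_arm, never from a script. Its argument "series" is one flat list of numbers, 4 for each row, row after row: the shift along the tool's x, y, z in m, then the turn about the tool's z in rad. A call has 1 to 8 rows; each row is the pose to reach, as a shift and turn from the pose commanded when the call began, along the tool's axes at that moment; what a row does not reach only later rows make up. A row lasts 1/8 s, in which the tool goes at most 62.5 mm and 10.7 degrees, less where a joint would pass 70% of its speed; a pose out of reach is approached as far as the arm can. A call with a gripper value outside its range is refused whole. "gripper" is the opening, from 0 (shut) to 1 (fully open), set as the call begins (left out, the last holds). The fingers move at their own pace and stop on an object; "newtons" is the grip in N (left out, the last holds). Time passes only in rows, so rows that repeat a pose let the fingers close. It gives the time, the measured TCP pose, the force, the opening and the grip force at its end, in the units of the state.
- monitor.read_state(): the state, without advancing time (a new reading comes with each control period).
- viewer.read_camera(name): name is "scene" or "side" or "wrist"; returns a dict with "image" (384x512x3 uint8, red, green, blue), "intrinsics" (3x3 intrinsics, pixels), "distortion" ([k1, k2, p1, p2, k3] as OpenCV has them; the pictures are not rectified), "T" (4x4, takes a point from camera to world coordinates); the wrist camera has in their place "hand_eye" (4x4, takes a point from camera to tool coordinates, whose origin is the TCP and whose axes are the flange's). Camera axes: x right, y up, looking along -z (the intrinsics and any distortion apply to the point x, -y, -z); pixel columns grow to the right and rows downward; lengths in m; the calibration is good to about 2 mm. A picture is of the moment at which its call begins: read the wrist's pose just before it. There is no depth.
- job.finish_job(): hands the job in; it is judged then, once.
Trained networks look in a picture, given as the dict that the camera call returned (one of the last four; its "shot" number tells which), for a name from the list of things; names that differ only in an ending like _2 or _b are one class to them, and where a whole thing is asked for, a point or a joint stands for the part that bears it (a point fixed in the world has none). Each returns a list of dicts, best first, with "score" (0 to 1); they miss things now and then, are a little off and sometimes report something else, mostly with a low value. They report only what shows in the picture. A call takes as long as a camera call.
- viewer.boxes_of(picture, label): "extent" ([centre column, centre row, width, height] in pixels, round what is visible of it).
- viewer.spot_point(picture, label): "point" ([column, row] in pixels: a listed point, or the origin of a listed thing).
The state is a dict: "time": time; "q": joint angles; "joint_vel": joint speeds; "joint_torque": joint torques, N m; "tool_pos": TCP position; "tcp_rot": TCP orientation; "wrist_force": force on the tool from outside, world axes, zero at the start; "torque": the same for the moment, N m; "width": opening from 0.0 (shut) to 1.0 (fully open); "grip_force": force on a finger pad.
Only numpy, scipy, OpenCV 4.12 (cv2) and the standard library are available. Lean on these libraries where they do the work, as an engineer would, in place of code of your own. Each camera call takes 0.05 s, during which the arm holds its last target. There are 200 camera calls.

TASK

Swing the hood of the small bench centrifuge right open by its handle. Then take the bolt that stands in the middle of the rotor by its round head, turn it backward (anticlockwise from above) only until it drops into the start of its thread, and turn it forward (clockwise) one full turn from there. Finish still holding the bolt by its head, and leave the other things on the bench where they are.

Things in the scene. Friction and masses are not known exactly. Their poses are not given: they have to be found in the camera images.
- hood_handle (a point): Middle of the hood's handle: round steel bar 10 mm thick, 110 mm long along the point's x and the hinge, on the hood's side away from the hinge, 37 mm clear of its wall, free above and below. Hood: grey cover with clear top, 160 x 200 x 75 mm, on a white casing 190 x 230 x 70 mm. Shut, the bar is 242 mm across (-y) from the hinge line and 55 mm above it; it turns with the hood.
- hood_hinge (a point): Middle of the hood's hinge line, fixed to the top of the casing at its left (+y) side, 71 mm above the worktop. The hinge line runs along the point's x axis; its y axis points from the handle side to the hinge side; z is up. Its frame shows the casing's yaw.
- hood (a joint): Opening angle of the hood, rad: 0 shut, about 1.57 upright, 1.9 wide open at its stop. The handle side rises and swings over to the hinge side. Stiff friction hinge: the hood stays where it is left; it takes about 5 N at the handle.
- bolt_grip (a point): Centre of the bolt's head, half-way up: upright round knurled steel head, 36 mm across, 26 mm high, a groove across its top along the point's x. Below it a 17 mm shank enters a threaded boss (33 mm across) in the middle of the flat rotor. At the start the point is about 40 mm above the boss's top and 44 mm above the rotor; free all round down to the rotor once the hood is open.
- bolt_head: The bolt's head (the same 36 x 26 mm round head), origin at the centre of its underside, 13 mm below bolt_grip; it turns and sinks with the bolt.
- bolt_turn (a joint): Turn of the bolt, rad, growing clockwise seen from above (forward, screwing in). Zero is where the thread begins: turned backward, the bolt drops off the end of the thread ridge between 0.1 and -0.15. It starts between 0.7 and 1.3, turns easily (under 0.1 N m) and stays where it is left.
- bolt_depth (a joint): How far the bolt has sunk, m: 0.001 to 0.002 at the start, 0 just before the drop, 0.008 after it, then 0.008 more per turn forward (0.016 one turn after the drop). The bolt weighs about 0.17 kg and drops by its weight or a light push; a firm grip held at one height keeps it from dropping. About 2 mm of free play up and down in the thread.
- tape: Bystander: roll of tape lying flat, 98 mm across, 25 mm high, origin at the centre of its underside.
- beaker: Bystander: small clear beaker, 54 mm across, 69 mm high, origin at the centre of its underside.
- timer: Bystander: white bench timer, 68 x 68 x 20 mm, origin at the centre of its underside.
- flask: Bystander: conical flask, 76 mm across, 133 mm high, origin at the centre of its underside.

How it is judged:
On the way, in this order (a step that is already met when the one before it is completed fails the run):
1. The hood has been swung open past upright (at least 1.6 rad) (value of joint hood above 1.6 rad), for 0.2 s.
2. The bolt has been turned backward and has dropped into the start of its thread (value of joint bolt_depth above 0.006 m and value of joint bolt_turn below 0.25 rad), for 0.1 s.
At the end, for the whole second after the job is handed in: The hood stands open (at least 1.5 rad), the bolt is started in its thread (sunk at least 12 mm), turned forward one turn from the drop to within 1.05 rad (about a sixth of a turn), at rest, and the fingers still grip its head with at least 1 N (value of joint hood above 1.5 rad and value of joint bolt_turn between 5.23 and 7.33 rad and velocity of joint bolt_turn between -0.1 and 0.1 rad/s and value of joint bolt_depth above 0.012 m and contact force between the fingers and bolt_head above 1 N); the arm keeps its last pose, push and grip.
It fails at once if The bolt is turned backward far past the drop (more than 1.4 rad) (value of joint bolt_turn below -1.4 rad).
It fails at once if A bystander (tape, beaker, timer or flask) is pushed more than 30 mm away (distance of any of tape, beaker, timer, flask from where it was at the start of the episode above 0.03 m).
It also fails if it takes over 72 s, if anything falls off the work surface, if the arm or the gripper's body presses on something with over 40 N, if the wrist force passes 120 N, or if a joint passes its speed limit or range.

## Working session

There is one attempt and no reset: what is moved stays moved. The work goes in short steps, Python scripts to look and compute and a tool call to move; the robot and the scene stay as the last step left them, time stands still between calls to the robot, and variables do not carry over. Pictures are saved under pics/ and viewed, at most 10 in all, crops included, and the job is handed in when it is done.

Besides the shell and the picture viewer there is one more tool, called after "Call:" as name(argument=value, ...), one argument or row to a line, values as JSON. step_arm: Moves the arm, as the interface text tells. Its arguments: {"type":"object","properties":{"series":{"type":"array"},"gripper":{"type":"number"},"newtons":{"type":"number"}},"required":["series"]}

```bash
mkdir -p pics; cat > h.py <<'E'
import numpy as np, cv2
from scipy.spatial.transform import Rotation as R
from workcell import monitor, viewer, job
def Ttool(s=None):
    s=s or monitor.read_state()
    T=np.eye(4);T[:3,:3]=R.from_rotvec(s["tcp_rot"]).as_matrix();T[:3,3]=s["tool_pos"];return T
def shot(name):
    T=Ttool() if name=="wrist" else None
    p=viewer.read_camera(name)
    p["Tw"]=T@np.array(p["hand_eye"]) if name=="wrist" else np.array(p["T"])
    return p
def ray(p,uv):
    x,y=cv2.undistortPoints(np.array([[uv]],float),np.array(p["intrinsics"]),np.array(p["distortion"]))[0,0]
    d=p["Tw"][:3,:3]@np.array([x,-y,-1]);return p["Tw"][:3,3],d/np.linalg.norm(d)
def atz(p,uv,z):
    o,d=ray(p,uv);return o+d*(z-o[2])/d[2]
def tri(rs):
    A=0;b=0
    for o,d in rs:
        M=np.eye(3)-np.outer(d,d);A=A+M;b=b+M@o
    x=np.linalg.solve(A,b);return x,[float(np.linalg.norm((np.eye(3)-np.outer(d,d))@(x-o))) for o,d in rs]
def proj(p,X):
    T=np.linalg.inv(p["Tw"]);X=(T[:3,:3]@np.array(X,float).T).T.reshape(-1,3)+T[:3,3]
    X=X*[1,-1,-1]
    return cv2.projectPoints(X,np.zeros(3),np.zeros(3),np.array(p["intrinsics"]),np.array(p["distortion"]))[0][:,0]
def save(p,f): cv2.imwrite("pics/"+f,p["image"][:,:,::-1])
E
python3 - <<'E'
from h import *
np.set_printoptions(precision=3,suppress=True)
S={n:shot(n) for n in("scene","side")}
print(monitor.read_state()["tcp_rot"])
cv2.imwrite("pics/a.png",np.vstack([S[n]["image"] for n in S])[:,:,::-1])
for l in "hood_handle hood_hinge bolt_grip tape beaker timer flask".split():
    rs=[]
    for n in S:
        r=viewer.spot_point(S[n],l)[:2]
        print(l,n,[(np.round(a["point"],1),round(a["score"],2)) for a in r])
        if r: rs.append(ray(S[n],r[0]["point"]))
    if len(rs)==2: print("   ",*tri(rs))
E
```

```text
[-0.671 -3.068  0.003]
hood_handle scene [(array([274.7, 186.4]), 0.93), (array([372.2, 241.7]), 0.28)]
hood_handle side [(array([253.7, 181.7]), 0.71)]
    [ 0.496 -0.198  0.13 ] [0.0018157549668996592, 0.0018157549668996198]
hood_hinge scene []
hood_hinge side [(array([247.6, 231.5]), 0.66)]
bolt_grip scene []
bolt_grip side []
tape scene [(array([324.5, 287.2]), 0.97)]
tape side [(array([272.9, 182.8]), 0.48)]
    [ 0.401 -0.462 -0.012] [0.009828375826629777, 0.009828375826629775]
beaker scene [(array([203.2, 158.4]), 0.77)]
beaker side [(array([206.5, 295.4]), 0.78)]
    [ 0.626  0.278 -0.005] [0.003146642241462813, 0.003146642241462962]
timer scene [(array([163.3, 187.6]), 0.67)]
timer side [(array([295.6, 280.6]), 0.94)]
    [0.373 0.212 0.005] [0.006881606988175683, 0.006881606988175641]
flask scene [(array([373.5, 241.6]), 0.68)]
flask side [(array([224.5, 177.8]), 0.82)]
    [ 0.62  -0.476  0.005] [0.005693351602312111, 0.00569335160231215]
```

```bash
python3 -c "
import cv2;a=cv2.imread('pics/a.png');import numpy as np
cv2.imwrite('pics/a2.png',cv2.resize(np.hstack([a[:384],a[384:]]),(800,300)))"
```

```text
(no output)
```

View pics/a2.png

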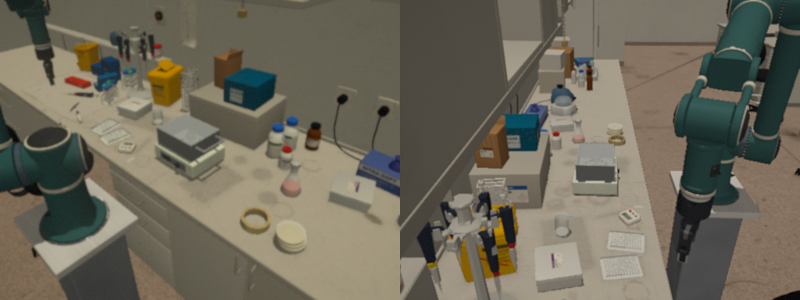

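The pictures show the centrifuge in mid-bench with its handle on the −y side (scene px 275,186). The teal box and grey block are behind it, and the flask and tape are well to the right.

```bash
cat >> h.py <<'E'
def rel(target,ytool_ang=None):
    """shift in tool axes to bring TCP to target, and turn about tool z to get tool y to world angle"""
    T=Ttool();d=T[:3,:3].T@(np.array(target)-T[:3,3])
    a=np.arctan2(T[1,1],T[0,1]);out=[np.round(d,4)]
    if ytool_ang is not None: out.append("turn "+str(round(-((ytool_ang-a+np.pi/2)%np.pi-np.pi/2),3)))
    return out,"yang",round(a,3)
E
python3 - <<'E'
from h import *
np.set_printoptions(precision=3,suppress=True)
p=shot("side")
r=viewer.spot_point(p,"hood_hinge")
h=atz(p,r[0]["point"],.071); print(h,r[0])
H=atz(p,viewer.spot_point(p,"hood_handle")[0]["point"],.126); print(H)
c=shot("scene");H2=atz(c,viewer.spot_point(c,"hood_handle")[0]["point"],.126); print(H2)
d=h-(H+H2)/2;ya=np.arctan2(d[1],d[0]);print(np.hypot(d[0],d[1]),ya)
print(rel([.497,-.198,.23],ya),monitor.read_state()["q"])
E
```

```text
[0.521 0.025 0.071] {'point': [245.4, 227.0], 'score': 0.59}Traceback (most recent call last):
  File "<stdin>", line 6, in <module>
IndexError: list index out of range
```

```bash
python3 - <<'E'
from h import *
print(rel([.49,-.17,.29],1.47),monitor.read_state()["q"])
E
```

```text
([array([-0.5162, -0.6248, -0.0587]), 'turn -0.33'], 'yang', np.float64(1.14)) [ 1.10308952e+00  2.63871566e-01  1.60395638e+00  4.10394614e-05
  1.27370636e+00 -3.68906854e-02]
```

Call:
step_arm(
  series=[-0.04,-0.047,-0.02,0,-0.08,-0.094,-0.04,0,-0.12,-0.14,-0.059,0,-0.16,-0.188,-0.059,0,-0.2,-0.235,-0.059,0,-0.24,-0.282,-0.059,0,-0.28,-0.33,-0.059,-0.1,-0.31,-0.375,-0.059,-0.2],
  gripper=0.6,
)

```text
time: 1.95
tool_pos: [0.4073, 0.1412, 0.2907]
tcp_rot: [0.356, 3.12, 0.001]
wrist_force: [1.3, -0.4, -0.6]
width: 0.599
grip_force: 0.0
```

```bash
python3 - <<'E'
from h import *
print(rel([.49,-.17,.29],1.47),monitor.read_state()["q"])
E
```

```text
([array([-0.1507, -0.2845,  0.0008]), 'turn -0.127'], 'yang', np.float64(1.343)) [ 2.76054157e-01 -2.47858802e-01  2.01127134e+00 -2.59671970e-04
  1.37672121e+00 -1.06718915e+00]
```

Call:
step_arm(
  series=[-0.025,-0.05,0,0,-0.05,-0.1,0,0,-0.075,-0.15,0,-0.05,-0.1,-0.2,0,-0.1,-0.13,-0.245,0,-0.127,-0.151,-0.285,0,-0.127,-0.151,-0.285,0,-0.127],
)

```text
time: 2.82
tool_pos: [0.4891, -0.1716, 0.2901]
tcp_rot: [-0.169, -3.137, 0.001]
wrist_force: [-0.0, 0.3, 0.2]
width: 0.6
grip_force: 0.0
```

```bash
python3 - <<'E'
from h import *
np.set_printoptions(precision=3,suppress=True)
w=shot("wrist");s=shot("side");c=shot("scene")
print(monitor.read_state()["q"],monitor.read_state()["tool_pos"])
for l,z in(("hood_handle",.126),("hood_hinge",.071),("bolt_grip",.13)):
    for n,p in(("w",w),("s",s),("c",c)):
        r=viewer.spot_point(p,l)[:2]
        print(l,n,[(np.round(a["point"],1),round(a["score"],2),atz(p,a["point"],z)) for a in r])
save(w,"b.png")
E
```

```text
[-0.38  -0.071  1.861  0.001  1.352 -1.847] [ 0.488 -0.168  0.29 ]
hood_handle w [(array([240.2, 190.8]), 0.9, array([ 0.502, -0.189,  0.126]))]
hood_handle s [(array([253.1, 181.1]), 0.9, array([ 0.497, -0.209,  0.126]))]
hood_handle c [(array([273.2, 186.5]), 0.94, array([ 0.501, -0.191,  0.126]))]
hood_hinge w []
hood_hinge s [(array([246.7, 229.4]), 0.85, array([0.517, 0.04 , 0.071]))]
hood_hinge c []
bolt_grip w []
bolt_grip s []
bolt_grip c []
```

View pics/b.png

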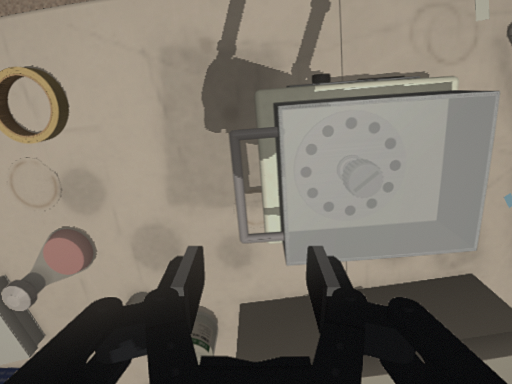

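The wrist picture shows the bar running from (237,133) to (244,240), middle (240,187). The bolt is visible through the clear top at (362,177). Next I'll get the yaw from the bar.

```bash
python3 - <<'E'
from h import *
np.set_printoptions(precision=4,suppress=True)
w=shot("wrist")
a,b=atz(w,(237.5,135),.126),atz(w,(244.5,238),.126)
print(a,b,np.linalg.norm(a-b),(a+b)/2)
# hood wall's edge as second yaw measure
g=cv2.cvtColor(w["image"],cv2.COLOR_RGB2GRAY)
c,d=atz(w,(279,105),.146),atz(w,(288,262),.146); print(c,d,np.linalg.norm(c-d))
e,f=atz(w,(496,93),.146),atz(w,(472,247),.146)
for x,y in((a,b),(c,d),(d,f)): v=x-y;print(np.arctan2(v[1],v[0]))
B=atz(w,(362,177),.135);print("bolt",B)
ya=np.arctan2(*(b-a)[1::-1])+np.pi/2
m=(a+b)/2; print(ya,rel([m[0],m[1],.107],ya), m+.242*np.array([np.cos(ya),np.sin(ya),0]))
print(proj(w,[Ttool()[:3,3]]), [viewer.spot_point(w,"bolt_grip")])
E
```

```text
[ 0.4464 -0.1818  0.126 ] [ 0.5552 -0.1874  0.126 ] 0.1089787060333281 [ 0.5008 -0.1846  0.126 ]
[ 0.4216 -0.1414  0.146 ] [ 0.5771 -0.1444  0.146 ] 0.1555272621388275
3.0905431218140484
3.122568744320354
-1.5909828153803134
bolt [ 0.4976 -0.0655  0.135 ]
1.5197467950191517 ([array([-0.0136, -0.0148,  0.1834]), 'turn -0.052'], 'yang', np.float64(1.468)) [0.5131 0.0571 0.126 ]
[[256.5626 260.7822]] [[]]
```

Call:
step_arm(
  series=[-0.006,-0.008,0.04,-0.03,-0.013,-0.016,0.08,-0.05,-0.013,-0.016,0.11,-0.05,-0.013,-0.016,0.11,-0.05],
  gripper=0.4,
)

```text
time: 4.03
tool_pos: [0.4978, -0.1852, 0.1772]
tcp_rot: [-0.085, -3.134, -0.004]
wrist_force: [0.3, 0.6, -0.4]
width: 0.399
grip_force: 0.0
```

```bash
python3 - <<'E'
from h import *
np.set_printoptions(precision=4,suppress=True)
w=shot("wrist");r=viewer.spot_point(w,"hood_handle")[0];print(r,atz(w,r["point"],.126),Ttool()[:3,3])
m=atz(w,r["point"],.126);print(rel([m[0],m[1],.105],1.53))
save(w,"c.png")
E
```

```text
{'point': [246.1, 222.7], 'score': 0.62} [ 0.4983 -0.1919  0.126 ] [ 0.5004 -0.1862  0.181 ]
([array([ 0.0018, -0.0058,  0.076 ]), 'turn -0.013'], 'yang', np.float64(1.517))
```

View pics/c.png

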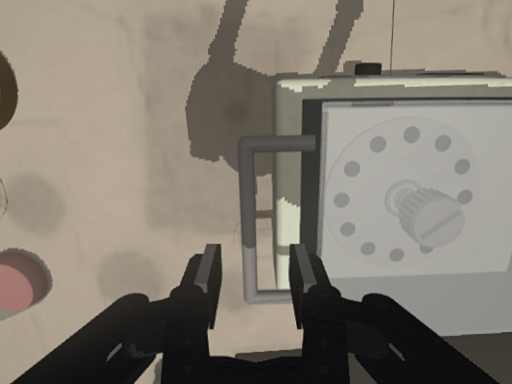

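The bar (column ~248) lies between the two fingers (columns 215 and 293), so I'm going down onto it.

Call:
step_arm(
  series=[0.001,-0.004,0.035,-0.01,0.001,-0.005,0.065,-0.013,0.001,-0.005,0.076,-0.013,0.001,-0.005,0.076,-0.013],
)

```text
time: 4.62
tool_pos: [0.4993, -0.1912, 0.1051]
tcp_rot: [0.064, 3.14, -0.0]
wrist_force: [-0.1, -0.2, 0.6]
width: 0.399
grip_force: 0.0
```

Call:
step_arm(
  series=[0,0,0,0,0,0,0,0,0,0,0,0,0,0,0,0],
  gripper=0,
  newtons=40,
)

```text
time: 5.12
tool_pos: [0.5002, -0.1899, 0.1063]
tcp_rot: [0.064, 3.138, 0.003]
wrist_force: [0.4, 6.6, 3.7]
width: 0.101
grip_force: 38.9
```

```bash
python3 - <<'E'
from h import *
s=monitor.read_state();print({k:np.round(s[k],3) for k in("tool_pos","tcp_rot","width","grip_force","wrist_force","q")})
# arc: rows, tool axes
T=Ttool();ya=1.535;u=np.array([np.cos(ya),np.sin(ya),0])
P=[]
for th in np.arange(0,1.86,.115):
    a=np.arctan2(.055,.242)+th;r=np.hypot(.055,.242)
    P.append(u*(.242-r*np.cos(a))+np.array([0,0,r*np.sin(a)-.055]))
P=np.array(P);Q=P@T[:3,:3]
for b in range(0,len(P)-1,8):
    print((Q[b+1:b+9]-Q[b]).round(3).tolist())
E
```

```text
{'tool_pos': array([ 0.5  , -0.19 ,  0.106]), 'tcp_rot': array([6.400e-02, 3.138e+00, 3.000e-03]), 'width': np.float64(0.101), 'grip_force': np.float64(38.927), 'wrist_force': array([0.41 , 6.592, 3.659]), 'q': array([-0.411,  0.113,  2.028,  0.003,  0.999, -1.943])}
[[-0.0, 0.008, -0.027], [-0.0, 0.019, -0.054], [-0.0, 0.033, -0.079], [-0.0, 0.05, -0.102], [-0.0, 0.069, -0.123], [0.0, 0.091, -0.141], [0.0, 0.114, -0.157], [0.0, 0.139, -0.171]]
[[0.0, 0.027, -0.01], [0.0, 0.054, -0.017], [0.0, 0.082, -0.021], [0.001, 0.111, -0.022], [0.001, 0.139, -0.019], [0.001, 0.167, -0.014], [0.001, 0.194, -0.004], [0.001, 0.22, 0.008]]
```

Call:
step_arm(
  series=[0,0.008,-0.027,0,0,0.019,-0.054,0,0,0.033,-0.079,0,0,0.05,-0.102,0,0,0.069,-0.123,0,0,0.091,-0.141,0,0,0.114,-0.157,0,0,0.139,-0.171,0],
)

```text
time: 6.12
tool_pos: [0.5042, -0.0546, 0.2792]
tcp_rot: [0.064, 3.139, -0.011]
wrist_force: [-5.4, -6.5, 6.4]
width: 0.097
grip_force: 38.9
```

Call:
step_arm(
  series=[0,0.027,-0.01,0,0,0.054,-0.017,0,0,0.082,-0.021,0,0,0.111,-0.022,0,0,0.139,-0.019,0,0,0.167,-0.014,0,0,0.194,-0.004,0,0,0.22,0.008,0],
)

```text
time: 7.12
tool_pos: [0.5107, 0.1693, 0.2695]
tcp_rot: [-0.062, -3.137, -0.002]
wrist_force: [-10.0, 0.3, 4.7]
width: 0.099
grip_force: 43.9
```

Call:
step_arm(
  series=[0,0,0,0,0,0,0,0],
)

```text
time: 7.38
tool_pos: [0.5106, 0.1705, 0.2686]
tcp_rot: [-0.061, -3.136, -0.007]
wrist_force: [-10.0, 6.5, 4.5]
width: 0.099
grip_force: 44.1
```

```bash
python3 - <<'E'
from h import *
s=monitor.read_state();print({k:np.round(s[k],3) for k in("tool_pos","tcp_rot","width","grip_force","wrist_force","q")})
c=shot("scene");d=shot("side");w=shot("wrist")
rs=[]
for p in(c,d):
    r=viewer.spot_point(p,"hood_handle");print(r[:1]); 
    if r: rs.append(ray(p,r[0]["point"]))
if len(rs)==2: print(tri(rs))
for p in (c,d,w): print(viewer.spot_point(p,"bolt_grip")[:1])
cv2.imwrite("pics/d.png",np.hstack([c["image"][80:280,150:400],d["image"][80:280,130:380]])[:,:,::-1])
E
```

```text
{'tool_pos': array([0.511, 0.171, 0.269]), 'tcp_rot': array([-0.061, -3.136, -0.007]), 'width': np.float64(0.099), 'grip_force': np.float64(44.132), 'wrist_force': array([-9.968,  6.485,  4.511]), 'q': array([ 0.272, -0.015,  1.847,  0.006,  1.313, -1.261])}
[{'point': [193.0, 101.7], 'score': 0.66}]
[{'point': [247.7, 183.7], 'score': 0.96}]
(array([0.51171054, 0.15965997, 0.29750719]), [0.0014588905472320576, 0.0014588905472321925])
[{'point': [244.9, 172.5], 'score': 0.7}]
[]
[{'point': [19.2, 183.7], 'score': 0.67}]
```

View pics/d.png

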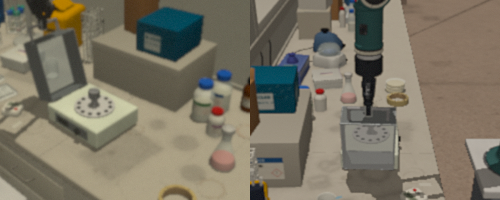

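The hood stands open with the handle at y≈0.17, z≈0.29, about 1.85 rad. I'll release it, rise, and move over the bolt.

Call:
step_arm(
  series=[0,0,0,0,0,0,0,0,0,0,-0.02,0,0,0,-0.06,0,0,0,-0.075,0,0,-0.05,-0.075,0,0,-0.1,-0.075,0,0,-0.15,-0.075,0],
  gripper=0.45,
)

```text
time: 8.78
tool_pos: [0.5072, 0.0164, 0.3427]
tcp_rot: [0.063, 3.14, -0.0]
wrist_force: [1.0, 0.0, 0.5]
width: 0.449
grip_force: 0.0
```

```bash
python3 - <<'E'
from h import *
np.set_printoptions(precision=4,suppress=True)
c=shot("scene");d=shot("side");w=shot("wrist")
for l in("bolt_grip","bolt_head","hood_handle"):
    rs=[]
    for n,p in zip("cdw",(c,d,w)):
        r=viewer.spot_point(p,l)[:1]
        if r: print(l,n,r[0],atz(p,r[0]["point"],.12 if l=="bolt_grip" else .107)); rs.append(ray(p,r[0]["point"]))
    if len(rs)>1: print(tri(rs))
print(rel([.5,-.066,.25],1.53))
E
```

```text
bolt_grip c {'point': [243.6, 171.3], 'score': 0.51} [ 0.512  -0.0585  0.12  ]
bolt_grip w {'point': [193.7, 166.0], 'score': 0.62} [ 0.507 -0.06   0.12 ]
(array([ 0.5079, -0.0605,  0.122 ]), [0.0015685852579702085, 0.0015685852579700847])
bolt_head c {'point': [242.2, 180.9], 'score': 0.41} [ 0.4832 -0.0798  0.107 ]
bolt_head w {'point': [195.4, 161.2], 'score': 0.61} [ 0.5041 -0.06    0.107 ]
(array([ 0.505 , -0.0617,  0.0901]), [0.0030826537118345955, 0.0030826537118346605])
hood_handle c {'point': [191.6, 102.9], 'score': 0.66} [0.7972 0.5435 0.107 ]
hood_handle d {'point': [247.3, 184.3], 'score': 0.75} [ 0.5191 -0.22    0.107 ]
hood_handle w {'point': [484.0, 209.4], 'score': 0.87} [0.5836 0.3088 0.107 ]
(array([0.5085, 0.1628, 0.2949]), [0.0026070803092168586, 0.006183284291163699, 0.003905385750675584])
([array([ 0.004 , -0.0849,  0.0922]), 'turn 0.001'], 'yang', np.float64(1.531))
```

Call:
step_arm(
  series=[0,-0.03,0.02,0.15,0,-0.06,0.06,0.3,0,-0.078,0.1,0.45,0,-0.078,0.14,0.6,0,-0.078,0.14,0.75,0,-0.078,0.14,0.75],
  gripper=0.75,
)

```text
time: 10.12
tool_pos: [0.5039, -0.0598, 0.2017]
tcp_rot: [-1.207, -2.899, 0.0]
wrist_force: [-0.2, -0.4, 0.5]
width: 0.756
grip_force: 0.0
```

```bash
python3 - <<'E'
from h import *
np.set_printoptions(precision=4,suppress=True)
c=shot("scene");w=shot("wrist")
for l in("bolt_grip","bolt_head"):
    rs=[]
    for n,p in zip("cw",(c,w)):
        r=viewer.spot_point(p,l)[:1]
        if r: print(l,n,r[0],atz(p,r[0]["point"],.12 if l=="bolt_grip" else .107)); rs.append(ray(p,r[0]["point"]))
    if len(rs)>1: print(tri(rs))
print(rel([.507,-.060,.1]),monitor.read_state()["q"])
save(w,"e.png")
E
```

```text
bolt_grip c {'point': [244.9, 169.8], 'score': 0.69} [ 0.5213 -0.0552  0.12  ]
bolt_grip w {'point': [254.8, 204.8], 'score': 0.65} [ 0.5043 -0.0615  0.12  ]
(array([ 0.5071, -0.0627,  0.1269]), [0.005135432505340636, 0.005135432505340747])
bolt_head c {'point': [243.7, 178.5], 'score': 0.45} [ 0.4962 -0.0736  0.107 ]
bolt_head w {'point': [253.7, 198.9], 'score': 0.96} [ 0.5036 -0.062   0.107 ]
(array([ 0.5056, -0.0641,  0.0985]), [1.704387268890175e-05, 1.704387268891386e-05])
([array([-0.0015,  0.0016,  0.1031])], 'yang', np.float64(0.781)) [-0.1675 -0.0345  1.988  -0.      1.1866 -0.9489]
```

View pics/e.png

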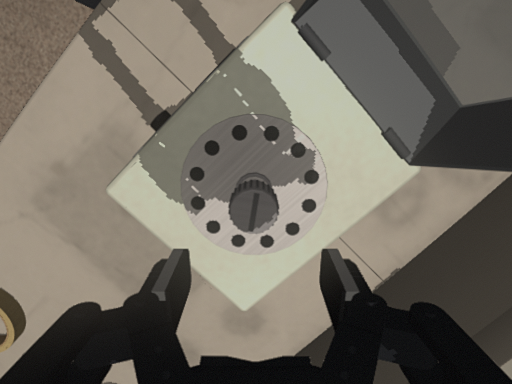

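The bolt's head top is at (255,207), with its groove nearly vertical in the image. The rotor centre is near (254,184). Both lie on one vertical axis, so I can solve for the height.

```bash
python3 - <<'E'
from h import *
from scipy.optimize import least_squares
np.set_printoptions(precision=4,suppress=True)
w=shot("wrist");K=np.array(w["intrinsics"]);print(K[0,0],w["Tw"][:3,3])
f=lambda x:(proj(w,[[x[0],x[1],x[2]-.044],[x[0],x[1],x[2]+.013]])-[[254,184],[254.7,207]]).ravel()
print(least_squares(f,[.505,-.06,.12]).x)
for z in(.115,.12,.125): print(z,atz(w,(254.7,207),z+.013),proj(w,[[.505+.018*s,-.061-.018*s*t,z+.013] for s in(-1,1) for t in (-1,1)]))
for l in("bolt_grip","bolt_head"): print(viewer.boxes_of(w,l)[:1])
E
```

```text
317.0924675652502 [ 0.4464 -0.003   0.3442]
[ 0.5018 -0.0593  0.1218]
0.115 [ 0.5038 -0.061   0.128 ] [[220.9565 208.181 ]
 [255.7629 174.2467]
 [290.7396 207.9606]
 [255.9242 239.5805]]
0.12 [ 0.5025 -0.0597  0.133 ] [[220.2499 210.677 ]
 [255.7834 176.1002]
 [291.4892 210.4524]
 [255.9463 242.6183]]
0.125 [ 0.5012 -0.0583  0.138 ] [[219.5134 213.2794]
 [255.8048 178.0363]
 [292.2704 213.0502]
 [255.9694 245.7799]]
[{'extent': [253.1, 209.0, 50.6, 55.4], 'score': 0.71}]
[{'extent': [253.5, 205.2, 50.3, 53.4], 'score': 0.9}]
```

Call:
step_arm(
  series=[0.001,-0.0015,0.04,0,0.001,-0.0015,0.08,0,0.001,-0.0015,0.104,0,0.001,-0.0015,0.104,0],
)

```text
time: 11.08
tool_pos: [0.5002, -0.0601, 0.0961]
tcp_rot: [-1.208, -2.895, 0.002]
wrist_force: [-0.9, -0.1, 0.8]
width: 0.75
grip_force: 0.0
```

Call:
step_arm(
  series=[0,0,0,0,0,0,0,0,0,0,0,0,0,0,0,0],
  gripper=0.0,
  newtons=30,
)

```text
time: 11.58
tool_pos: [0.5037, -0.0608, 0.0998]
tcp_rot: [1.209, 2.896, 0.001]
wrist_force: [-0.4, -0.1, 5.0]
width: 0.413
grip_force: 30.9
```

```bash
python3 - <<'E'
from h import *
s=monitor.read_state();print({k:np.round(s[k],3) for k in("time","tool_pos","tcp_rot","width","grip_force","wrist_force","torque","q")})
c=shot("scene");d=shot("side");w=shot("wrist");
cv2.imwrite("pics/f.png",np.hstack([cv2.resize(c["image"][120:220,190:300],(440,400)),cv2.resize(w["image"][150:350,170:350],(360,400))])[:,:,::-1])
E
```

```text
{'time': np.float64(11.575), 'tool_pos': array([ 0.504, -0.061,  0.1  ]), 'tcp_rot': array([1.209e+00, 2.896e+00, 1.000e-03]), 'width': np.float64(0.413), 'grip_force': np.float64(30.874), 'wrist_force': array([-0.374, -0.147,  4.983]), 'torque': array([-0.123,  0.012, -0.002]), 'q': array([-0.169,  0.069,  2.09 , -0.   ,  0.98 , -0.949])}
```

View pics/f.png

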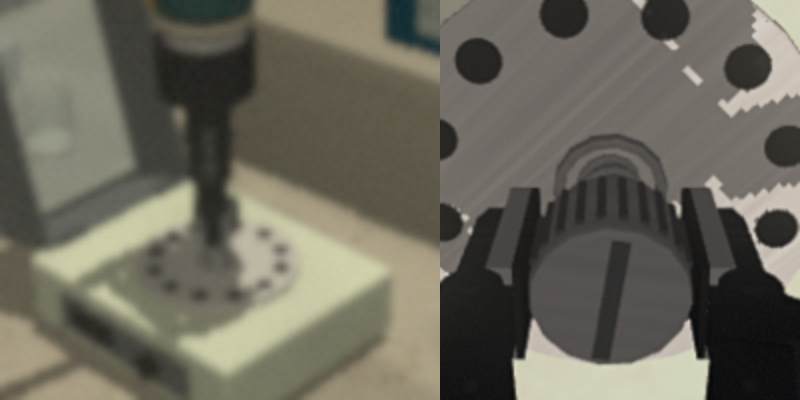

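The head is held square between the pads (width 0.413 ≈ 35 mm). Turning it backward now.

Call:
step_arm(
  series=[0,0,-0.0002,-0.15,0,0,-0.0004,-0.3,0,0,-0.0006,-0.45,0,0,-0.0008,-0.6,0,0,-0.001,-0.75,0,0,-0.0012,-0.9,0,0,-0.0014,-1.05,0,0,-0.0015,-1.15],
)

```text
time: 12.72
tool_pos: [0.503, -0.0635, 0.0998]
tcp_rot: [-0.569, 3.089, -0.009]
wrist_force: [1.0, -12.0, -1.1]
width: 0.415
grip_force: 30.6
```

```bash
cat > m.py <<'E'
from h import *
s=monitor.read_state();print({k:np.round(s[k],3) for k in("time","tool_pos","width","grip_force","wrist_force","torque","q")})
w=shot("wrist")
def groove(w):
    # gripped head occupies a fixed place in the tool's view: find dark groove direction in head top
    for l in("bolt_grip","bolt_head"):
        b=viewer.boxes_of(w,l)[:1];q=viewer.spot_point(w,l)[:1]
        print(l,b and (np.round(b[0]["extent"],1),round(b[0]["score"],2)),q and np.round(q[0]["point"],1))
groove(w)
E
python3 m.py
```

```text
{'time': np.float64(12.725), 'tool_pos': array([ 0.503, -0.063,  0.1  ]), 'width': np.float64(0.415), 'grip_force': np.float64(30.582), 'wrist_force': array([  1.04 , -11.998,  -1.123]), 'torque': array([-1.96 , -0.275, -0.044]), 'q': array([-0.171,  0.069,  2.09 , -0.006,  0.981, -2.103])}
bolt_grip (array([255.9, 285.4,  81.9,  95.1]), 0.7) [253.3 282.9]
bolt_head (array([255.2, 282.2,  82.2,  91.7]), 0.71) [254.1 266.8]
```

Call:
step_arm(
  series=[0,0,0,0,0,0,0,0,0,0,0,0,0,0,0,0],
  gripper=0.6,
)

```text
time: 13.48
tool_pos: [0.5023, -0.0603, 0.0997]
tcp_rot: [0.562, -3.091, -0.0]
wrist_force: [0.3, -0.7, -0.0]
width: 0.598
grip_force: 0.0
```

```bash
python3 m.py; python3 - <<'E'
from h import *
w=shot("wrist");cv2.imwrite("pics/g.png",cv2.resize(w["image"][150:350,170:350],(540,600))[:,:,::-1])
E
```

```text
{'time': np.float64(13.475), 'tool_pos': array([ 0.502, -0.06 ,  0.1  ]), 'width': np.float64(0.598), 'grip_force': np.float64(0.0), 'wrist_force': array([ 0.291, -0.706, -0.017]), 'torque': array([0.063, 0.024, 0.01 ]), 'q': array([-0.169,  0.068,  2.09 ,  0.   ,  0.983, -2.099])}
bolt_grip (array([249.1, 277.5,  86.1,  95.7]), 0.68) [248.8 272.9]
bolt_head (array([247.7, 275.9,  84.2,  88.9]), 0.71) [247.9 259.7]
```

View pics/g.png

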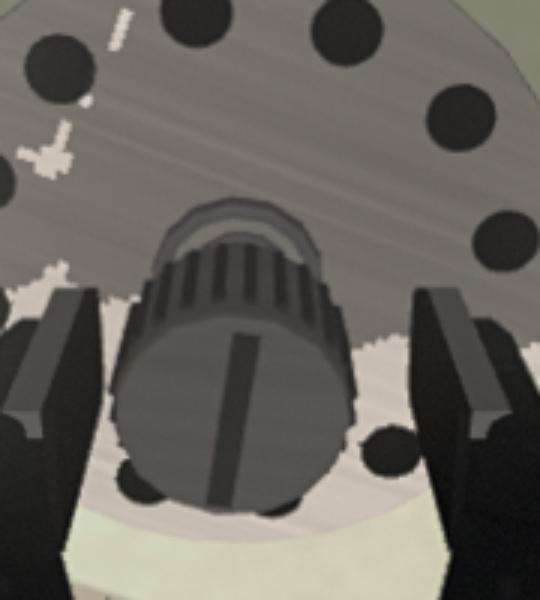

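```bash
python3 - <<'E'
from h import *
np.set_printoptions(precision=4,suppress=True)
w=shot("wrist")
# head-top circle in full image: centre (247.3,287), width 80
for z in(.133,.131,.125,.123):
    c=atz(w,(247.3,287),z)
    a,b=atz(w,(207.3,287),z),atz(w,(287.3,287),z)
    m=atz(w,(247.5,287-.1),z)
    print(z,c,"diam",np.linalg.norm(a-b))
# boss ring (top ellipse) centre: boss front/back hidden; far edge at crop (237,198)->(249,216)
for zb in(.076,.080): print(zb,atz(w,(249,216),zb),np.linalg.norm(atz(w,(222.5,240),zb)-atz(w,(277,240),zb)))
print(Ttool()[:3,3], Ttool()[:3,0],Ttool()[:3,1])
E
```

```text
0.133 [ 0.4963 -0.0666  0.133 ] diam 0.03197808435898741
0.131 [ 0.4976 -0.0662  0.131 ] diam 0.03257049239187973
0.125 [ 0.5016 -0.0649  0.125 ] diam 0.034347716490556665
0.123 [ 0.5029 -0.0644  0.123 ] diam 0.03494012452344896
0.076 [ 0.4896 -0.0695  0.076 ] 0.03141669454224557
0.08 [ 0.488 -0.07   0.08 ] 0.030654891447014603
[ 0.5023 -0.0605  0.0998] [-0.9362 -0.3516 -0.    ] [-0.3516  0.9362  0.    ]
```

```bash
python3 - <<'E'
from h import *
from scipy.optimize import least_squares
np.set_printoptions(precision=4,suppress=True)
w=shot("wrist");he=np.array(w["hand_eye"])
def cam(pos,rv):
    T=np.eye(4);T[:3,:3]=R.from_rotvec(rv).as_matrix();T[:3,3]=pos
    p=dict(w);p["Tw"]=T@he;return p,T
F,TF=cam([.504,-.061,.0998],[1.209,2.896,.001])
G,TG=cam(Ttool()[:3,3],monitor.read_state()["tcp_rot"])
obsF=[217.5,238.5,264,331.5];obsG=[216,231.5,256,321]
def rows(p,T,c,B,s):
    x=T[:3,0]*[1,1,0];c=np.array([c[0],c[1],0])
    P=[c-.0165*x+[0,0,B],c-.018*x+[0,0,B+.027-s],c-.018*x+[0,0,B+.053-s],c+.018*x+[0,0,B+.053-s]]
    return proj(p,P)[:,1]
def f(v):
    # separate camera-x offset per image (a,b along tool x), shared B, drops sF=0, sG
    a,b,B,sF,sG=v
    return np.r_[rows(F,TF,TF[:2,3]+a*TF[:2,0],B,sF)-obsF,rows(G,TG,TG[:2,3]+b*TG[:2,0],B,sG)-obsG]
r=least_squares(f,[0,0,.08,0,0.004],x_scale=.001);print(r.x,r.fun)
E
```

```text
[-170257.0879 -166655.0014 -408318.8755 -149104.9074 -138214.5965] [  0.   39.5  14.  -53.5   0.   38.   13.5 -51.5]
```

```bash
cat > fit.py <<'E'
from h import *
from scipy.optimize import least_squares
np.set_printoptions(precision=4,suppress=True)
w=shot("wrist");he=np.array(w["hand_eye"])
def cam(pos,rv):
    T=np.eye(4);T[:3,:3]=R.from_rotvec(rv).as_matrix();T[:3,3]=pos
    p=dict(w);p["Tw"]=T@he;return p,T
def rows(p,T,a,B,s):
    x=T[:3,0]*[1,1,0];c=T[:3,3]*[1,1,0]+a*x
    P=[c-.0165*x+[0,0,B],c-.018*x+[0,0,B+.027-s],c-.018*x+[0,0,B+.053-s],c+.018*x+[0,0,B+.053-s]]
    return proj(p,P)[:,1]
F=cam([.504,-.061,.0998],[1.209,2.896,.001]);G=cam(Ttool()[:3,3],monitor.read_state()["tcp_rot"])
oF=[217.5,238.5,264,331.5];oG=[216,231.5,256,321]
for B in(.076,.08,.084):
    for n,C,o in(("F",F,oF),("G",G,oG)):
        r=least_squares(lambda v:rows(*C,v[0],B,v[1])-o,[0,.003],bounds=([-.03,-.02],[.03,.03]),x_scale=.001);print(B,n,r.x,r.fun)
E
python3 fit.py
```

```text
0.076 F [0.0038 0.0119] [ 42.0177  37.4592  42.7184 -93.7699]
0.076 G [0.0054 0.0176] [ 41.2928  36.5609  40.5395 -92.2004]
0.08 F [0.0054 0.0136] [ 43.1958  37.3576  43.1602 -94.6618]
0.08 G [0.0069 0.0192] [ 42.4394  36.4644  40.9468 -93.1023]
0.084 F [0.0069 0.0154] [ 44.431   37.2492  43.6136 -95.5931]
0.084 G [0.0085 0.0208] [ 43.6479  36.3608  41.3621 -94.0422]
```

```bash
sed -i 's/c-.0165\*x/c+.0165*x/;s/c-.018\*x/c+@*x/g;s/c+.018\*x/c-.018*x/;s/@/.018/g' fit.py; python3 fit.py
```

```text
File "fit.py", line 7
    p=dict(w);p["Tw"]=T.018he;return p,T
                          ^
SyntaxError: invalid decimal literal
```

```bash
sed -i 's/T\.018he/T@he/' fit.py; python3 fit.py
```

```text
0.076 F [-0.0033  0.0024] [ 1.5559 -2.6569 -0.342   1.7699]
0.076 G [-0.0024  0.008 ] [ 1.6253 -2.1577 -1.1757  2.1268]
0.08 F [-0.002   0.0045] [ 2.1515 -3.4163 -0.7558  2.5069]
0.08 G [-0.0011  0.01  ] [ 2.1948 -2.8883 -1.5925  2.8417]
0.084 F [-0.0006  0.0066] [ 2.7753 -4.2019 -1.1888  3.2628]
0.084 G [0.0003 0.012 ] [ 2.7913 -3.6443 -2.0287  3.5748]
```

The fit gives the head about 5.6 mm lower than before release, and 6–7 mm is expected after the drop, so the bolt has dropped. I'll recentre, since the bolt axis is at about (0.505, −0.063), lower by 7 mm, wind the wrist back and regrip.

Call:
step_arm(
  series=[-0.002,-0.0034,0,0,-0.002,-0.0034,0.003,-0.15,-0.002,-0.0034,0.006,-0.3,-0.002,-0.0034,0.007,-0.38,-0.002,-0.0034,0.007,-0.38],
)

```text
time: 14.6
tool_pos: [0.5055, -0.0631, 0.0927]
tcp_rot: [1.133, -2.93, -0.0]
wrist_force: [-0.4, -0.2, 0.4]
width: 0.603
grip_force: 0.0
```

Call:
step_arm(
  series=[0,0,0,0,0,0,0,0,0,0,0,0,0,0,0,0],
  gripper=0.0,
)

```text
time: 15.1
tool_pos: [0.5055, -0.0631, 0.093]
tcp_rot: [-1.135, 2.929, -0.0]
wrist_force: [-0.2, -0.5, 0.1]
width: 0.408
grip_force: 30.9
```

```bash
python3 m.py; python3 - <<'E'
from h import *
w=shot("wrist");cv2.imwrite("pics/i.png",cv2.resize(w["image"][150:350,170:350],(540,600))[:,:,::-1])
E
```

```text
{'time': np.float64(15.1), 'tool_pos': array([ 0.506, -0.063,  0.093]), 'width': np.float64(0.408), 'grip_force': np.float64(30.922), 'wrist_force': array([-0.209, -0.524,  0.1  ]), 'torque': array([-0.013,  0.033, -0.01 ]), 'q': array([-0.173,  0.083,  2.089, -0.   ,  0.969, -2.483])}
bolt_grip (array([257.5, 279.4,  84.7,  95.1]), 0.79) [255.9 279.1]
bolt_head (array([255. , 281.1,  82.7,  96.2]), 0.71) [258.2 264.2]
```

View pics/i.png

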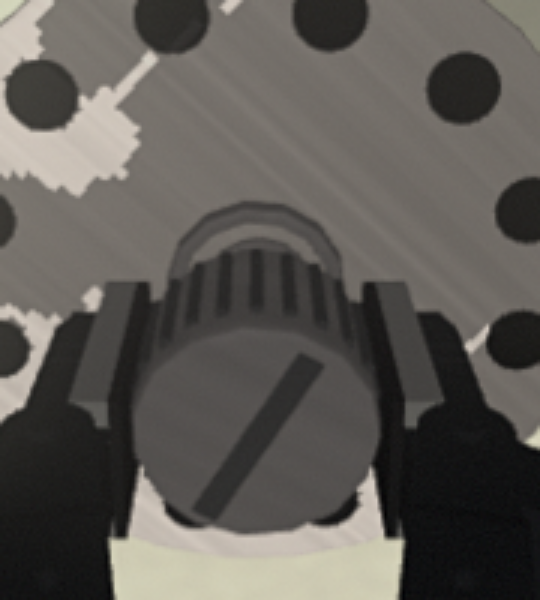

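```bash
sed -i 's/^oF.*/oF=[217.5,238.5,264,331.5];oG=[217.7,233.3,259,327.3]/' fit.py; python3 fit.py | grep 0.08; python3 - <<'E'
exec(open("fit.py").read().split("F=cam")[0])
F=cam([.504,-.061,.0998],[1.209,2.896,.001]);print(rows(*F,-.003,.076,0),rows(*F,-.003,.076,.002),rows(*F,-.003,.076,.008))
E
```

```text
0.08 F [-0.0018  0.0045] [ 2.1531 -3.4168 -0.7583  2.509 ]
0.08 G [0.001  0.0108] [ 2.1843 -3.0233 -1.304   2.6657]
0.084 F [-0.0004  0.0066] [ 2.7769 -4.2024 -1.1914  3.2649]
0.084 G [0.0024 0.0128] [ 2.8394 -3.8388 -1.7734  3.4493]
[218.8712 237.8714 266.5762 337.0495] [218.8712 236.0387 263.9871 333.7948] [218.8712 230.7991 256.6473 324.5081]
```

The drop is confirmed: two looks give 5.6–6.3 mm. Turning forward and following the thread down.

Call:
step_arm(
  series=[0,0,0.0002,0.18,0,0,0.0005,0.36,0,0,0.0007,0.54,0,0,0.0009,0.72,0,0,0.0011,0.9,0,0,0.0014,1.08,0,0,0.0016,1.26,0,0,0.0018,1.44],
)

```text
time: 16.5
tool_pos: [0.5055, -0.0628, 0.0911]
tcp_rot: [1.087, 2.947, 0.0]
wrist_force: [0.3, 1.3, 0.3]
width: 0.41
grip_force: 31.0
```

Call:
step_arm(
  series=[0,0,0.0002,0.18,0,0,0.0005,0.36,0,0,0.0007,0.54,0,0,0.0009,0.72,0,0,0.0011,0.9,0,0,0.0014,1.08,0,0,0.0016,1.26,0,0,0.0018,1.44],
)

```text
time: 17.5
tool_pos: [0.5058, -0.0628, 0.0893]
tcp_rot: [2.761, 1.499, 0.001]
wrist_force: [1.1, 0.2, 0.8]
width: 0.408
grip_force: 31.0
```

Call:
step_arm(
  series=[0,0,0.0002,0.18,0,0,0.0005,0.36,0,0,0.0007,0.54,0,0,0.0009,0.72,0,0,0.0011,0.9,0,0,0.0014,1.08,0,0,0.0016,1.26,0,0,0.0018,1.44],
)

```text
time: 18.5
tool_pos: [0.5058, -0.063, 0.0874]
tcp_rot: [-3.064, 0.693, -0.001]
wrist_force: [1.1, -1.0, 0.3]
width: 0.411
grip_force: 31.0
```

Call:
step_arm(
  series=[0,0,0.0002,0.18,0,0,0.0005,0.36,0,0,0.0007,0.54,0,0,0.0008,0.6,0,0,0.0008,0.6],
)

```text
time: 19.12
tool_pos: [0.5057, -0.0631, 0.0867]
tcp_rot: [-2.727, 1.559, -0.001]
wrist_force: [0.9, -1.5, 0.6]
width: 0.413
grip_force: 31.0
```

```bash
python3 m.py
```

```text
{'time': np.float64(19.125), 'tool_pos': array([ 0.506, -0.063,  0.087]), 'width': np.float64(0.413), 'grip_force': np.float64(30.976), 'wrist_force': array([ 0.891, -1.457,  0.622]), 'torque': array([-0.086, -0.066, -0.052]), 'q': array([-0.173,  0.091,  2.093, -0.   ,  0.956,  2.436])}
bolt_grip (array([256.4, 281.8,  85. ,  94.4]), 0.94) [255.6 278.7]
bolt_head (array([255.8, 280.1,  84.3,  95.5]), 0.7) [254.6 261.8]
```

Call:
step_arm(
  series=[0,0,0,0,0,0,0,0,0,0,0,-0.18,0,0,0,-0.36,0,0,0,-0.54,0,0,0,-0.72,0,0,0,-0.9,0,0,0,-1.08],
  gripper=0.6,
)

```text
time: 20.38
tool_pos: [0.505, -0.0629, 0.0863]
tcp_rot: [-3.141, -0.074, 0.001]
wrist_force: [-0.2, 0.2, -0.4]
width: 0.601
grip_force: 0.0
```

Call:
step_arm(
  series=[0,0,0,-0.18,0,0,0,-0.36,0,0,0,-0.45,0,0,0,-0.45],
)

```text
time: 20.88
tool_pos: [0.5051, -0.0629, 0.0864]
tcp_rot: [-3.048, -0.762, 0.001]
wrist_force: [-0.5, 1.5, -0.3]
width: 0.598
grip_force: 0.0
```

Call:
step_arm(
  series=[0,0,0,0,0,0,0,0,0,0,0,0,0,0,0,0],
  gripper=0.0,
)

```text
time: 21.38
tool_pos: [0.5053, -0.0631, 0.0866]
tcp_rot: [3.048, 0.763, -0.0]
wrist_force: [0.2, -1.8, 0.3]
width: 0.413
grip_force: 31.0
```

Call:
step_arm(
  series=[0,0,0.0002,0.18,0,0,0.0005,0.36,0,0,0.0007,0.54,0,0,0.0009,0.72,0,0,0.0011,0.9,0,0,0.0014,1.08,0,0,0.0016,1.26,0,0,0.0018,1.44],
)

```text
time: 22.38
tool_pos: [0.5055, -0.0626, 0.0848]
tcp_rot: [-2.789, 1.444, 0.0]
wrist_force: [-1.0, 1.5, 0.6]
width: 0.41
grip_force: 31.1
```

Call:
step_arm(
  series=[0,0,0.0001,0.09,0,0,0.0001,0.09,0,0,0.0001,0.09,0,0,0.0001,0.09],
)

```text
time: 22.88
tool_pos: [0.5055, -0.0627, 0.0847]
tcp_rot: [-2.727, 1.559, 0.0]
wrist_force: [0.5, 2.6, -0.9]
width: 0.417
grip_force: 31.0
```

```bash
python3 m.py; python3 - <<'E'
from h import *
w=shot("wrist");cv2.imwrite("pics/j.png",cv2.resize(w["image"][150:350,170:350],(540,600))[:,:,::-1])
E
```

```text
{'time': np.float64(22.875), 'tool_pos': array([ 0.506, -0.063,  0.085]), 'width': np.float64(0.417), 'grip_force': np.float64(31.033), 'wrist_force': array([ 0.523,  2.615, -0.889]), 'torque': array([ 0.477, -0.179, -0.041]), 'q': array([-1.730e-01,  9.400e-02,  2.095e+00,  1.000e-03,  9.530e-01,
        2.436e+00])}
bolt_grip (array([257.2, 280.5,  85.2,  97.6]), 0.9) [254.7 277.2]
bolt_head (array([253.8, 280.5,  81.8,  95.2]), 0.67) [256.5 259.2]
```

View pics/j.png

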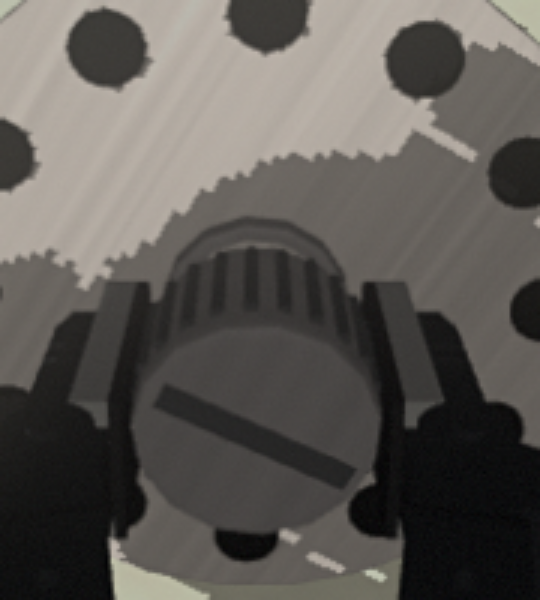

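The wrist picture shows the head held square between the pads and sunk close to the boss. The groove moved about 88° between grips, which matches the regrip angle, so nothing slipped. Handing in.

```bash
python3 - <<'E'
from h import *
c=shot("scene");d=shot("side")
rs=[ray(p,r[0]["point"]) for p in(c,d) for r in[viewer.spot_point(p,"hood_handle")] if r]
print(tri(rs) if len(rs)==2 else len(rs)); print(job.finish_job())
E
```

```text
(array([0.51219389, 0.15777844, 0.28625135]), [0.005263663575334667, 0.005263663575334673])
the job is handed in; nothing more can be done
None
```

The job is handed in, verdict not shown: by my measurements the hood is open at about 1.8 rad, the bolt dropped into its thread and turned forward about one turn, still gripped at about 31 N; I kept clear of the bystanders but did not re-measure them.

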